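# Clamp a lime in the sprung-arm peeling stand

### The arm

A 6-joint arm with a two-finger parallel gripper is mounted at the origin on a cart in front of the work surface, level with it; the furniture and walls round the work are solid. World frame = base frame: x ahead of the robot, y to its left, z up, the work surface at z = 0. Lengths are in m, angles in degrees, forces in N, time in s.
With the tool pointing down it reaches from about 0.35 to 0.975 m from the base axis. Payload 7.1 kg.
Tool frame: the origin (TCP) lies at the very end of the fingers, on their centre line; the grasp point (between the pads) lies 19 mm behind it; z points along the fingers, y is the line along which they close (so a half turn about z gives the same grasp; the last joint's range is limited). The gripper opens to 88 mm and grips with 3 to 60 N. Pads are 20 mm wide; open, the fingers measure 115 mm over their backs; the gripper's body (75 mm by 178 mm) begins 61 mm behind the grasp point.
Start: joints at [-70.76, 24.242, 93.386, -0, 62.372, -1.089], TCP at [0.217, -0.586, 0.223] pointing down, gripper open.
Joint ranges: [-172.04, 172.04], [-51.8, 120.97], [4.93, 147.93], [-75.15, 255.16], [6.16, 154.13], [-145.62, 145.62]. Speed limits (degrees/s): [136.94, 136.94, 172.46, 180, 180, 180].

### API

Orientations are given as [roll, pitch, yaw] about the fixed x, y, z axes, in that order (R = Rz(yaw) Ry(pitch) Rx(roll)).
In Python, from bench import r gives the robot as it stands.
- The arm moves only by the tool send_rows, never from a script. Its argument "series" is a list of rows, each a list of 5 numbers: the shift along the tool's x, y, z in m, then the turn about the tool's z in degrees, then the opening in per cent of the stroke, from 0 (shut) to 100 (fully open). A call has exactly 8 rows; each row is the pose to reach, as a shift and turn from the pose commanded when the call began, along the tool's axes at that moment; what a row does not reach only later rows make up. A row lasts 1/12 s, in which the tool goes at most 41.7 mm and 7.16 degrees, less where a joint would pass 70% of its speed; a pose out of reach is approached as far as the arm can. A call with a gripper value outside its range is refused whole. The fingers move at their own pace and stop on an object; "squeeze" is the grip in N (left out, the last holds). Time passes only in rows, so rows that repeat a pose let the fingers close, or fill a call up. It gives the time, the measured TCP pose, the force, the opening and the grip force at its end, in the units of the state.
- r.sense(): the state, without advancing time (a new reading comes with each control period).
- r.read_camera(name): name is "side" or "top" or "wrist"; returns a dict with "color" (480x640x3 uint8, blue, green, red), "mtx" (3x3 intrinsics, pixels), "position" and "rotation" of the camera in the world. Camera axes: x right, y up, looking along -z (the intrinsics and any distortion apply to the point x, -y, -z); pixel columns grow to the right and rows downward; lengths in m; the calibration is good to about 2 mm. A picture is of the moment at which its call begins. There is no depth.
- r.finish_job(): hands the job in; it is judged then, once.
Trained networks look in the newest picture that a camera, given by its name, has taken for a name from the list of things; names that differ only in an ending like _2 or _b are one class to them, and where a whole thing is asked for, a point or a joint stands for the part that bears it (a point fixed in the world has none). Each returns a list of dicts, best first, with "score" (0 to 1); they miss things now and then, are a little off and sometimes report something else, mostly with a low value. They report only what shows in the picture. A call takes as long as a camera call.
- r.boxes_of(thing, camera): "point" ([x, y, z] in m, in the coordinates of the camera as it stood for that picture, good to about 4 mm: the middle of the surface that is visible of it).
- r.regions_of(thing, camera): "region" (480x640 bool, what is visible of it).
- r.landmark_of(thing, camera): "point" ([x, y, z] in m, in the coordinates of the camera as it stood for that picture, good to about 4 mm: a listed point, or the origin of a listed thing).
The state is a dict: "t": time; "joint_pos": joint angles; "joint_vel": joint speeds; "joint_efforts": joint torques, N m; "eef_pos": TCP position; "tcp_rot": TCP orientation; "ft_force": force on the tool from outside, world axes, zero at the start; "wrist_torque": the same for the moment, N m; "gripper_width": finger opening in m; "gripper_force": force on a finger pad.
Only numpy, scipy, OpenCV 4.12 (cv2) and the standard library are available. Lean on these libraries where they do the work, as an engineer would, in place of code of your own. Each camera call takes 0.05 s, during which the arm holds its last target. There are 200 camera calls.

### The job

Set the lime up for peeling in the white fruit stand. Press the black side lever down until you feel the sprung arm click home and stay up by itself, easing off as soon as it meets the stop rather than forcing it; then put the lime squarely in the little steel cup and let go of it, and press the red trigger so that the arm springs down and clamps it. Leave everything else on the worktop where it is.

Things in the scene. Friction and masses are not known exactly. Their poses are not given: they have to be found in the camera images.
- fruit_stand: White peeling stand, fixed to the worktop. Base 112 x 345 x 16 mm; origin on the worktop under its column, local z up, local +y from the column to the cup. Column 44 x 52 mm, 158 mm high; 140 mm along +y from it the cup on a steel post in a low dish (54 mm radius, 28 mm high). The lever is on the local -x side (x = -68 mm), the red trigger on the +x side (x = +46 mm).
- cup (a point): Centre of the rim of the small round steel cup, 62 mm above the worktop. The rim is 44 mm across outside, 36 mm inside, so a lime sits in it with its centre about 21 mm above the rim.
- hinge (a point): Hinge of the arm and lever, 135 mm above the worktop, in the middle of the column. The hinge line is the stand's local x.
- sprung_arm (a joint): Angle of the arm, rad; positive raises it. 0: at rest with no fruit, dipping 0.25 below level over the cup; about 0.24 on a lime. A spring pulls it to 0 (0.3 N m at 0, 0.9 at 1.6) with a damper. The sear catches it somewhere from 1.48 to 1.82, depending on how the catch block happens to be set; some 0.03 rad further is a stiff rubber stop (7 N per mm at the lever grip).
- top_holder: Round toothed steel holder, 32 mm across, under the end of the arm, 140 mm from the hinge. It comes down on top of the fruit. Cocked, the arm stands nearly upright and reaches 0.30 m above the worktop, its holder 25 to 75 mm from the hinge towards the cup.
- cocking_lever: Black lever, rigid with the arm. Origin on the hinge line at local x = -68 mm; the lever runs 150 mm along its own -y, grip 26 mm wide, upper face 5 mm above its axis (own +z). It leans up at 0.97 rad above level with the arm at 0, and turns down as the arm rises: 0.5 to 0.85 rad below level when cocked. Pressed at the grip it takes about 3 N at first, 8 N near the catch.
- lever_pad (a point): Point on the upper face of the black lever's grip, 130 mm from the hinge and 20 mm from the lever's end. Pressed here along its arc about the hinge a fingertip hardly slides; pressed straight down it sticks and slips by up to 10 N sideways. The stand, arm and lever bear up to 25 N from the fingers; more would bend them.
- trigger: Red thumb pad, 26 x 30 x 7 mm, on the tail of the sear, about 121 mm on the lever's side of the column (-y) at local x = +46 mm. Origin in the middle of its top face. Pressed down about 8 to 12 mm with 3 to 4 N it trips the sear and the arm drops; 25 mm is its end. It springs back. Bears up to 25 N. The lever flies up as it trips: keep clear of local x below -45 mm.
- trigger_pad (a point): Middle of the top face of the red trigger, some 92 mm above the worktop, 7.5 mm more or less as the catch block is set. Wall cabinets hang 0.46 m above the worktop just beyond it (from about x = 0.64 in the world), so come in low with tall wrists.
- lime: The only green fruit on the chopping board, a lime of 59 x 54 x 55 mm, 60 to 100 g. Origin at its underside. It lies on one of three places on the board, among two lemons.
- lime_center (a point): Centre of the lime, 27.5 mm above its underside. Its height over the board's top is 27.5 mm.
- board: Wooden chopping board, 200 (local x) x 300 (local y) x 22 mm, fixed; origin at the centre of its underside. The three fruits lie along local y, 104 mm apart, at local x about +20 mm.
- lemon_a: Lemon on the board, 74 x 59 x 59 mm; origin at its underside. Leave it.
- lemon_b: Lemon on the board, 74 x 61 x 61 mm; origin at its underside. Leave it.
- peeler: Black hand peeler lying along the near edge of the board, 170 x 25 x 18 mm. Leave it.
- zest_bowl: Small white bowl beyond the stand, 76 mm across, 38 mm high. Leave it.
- mug: Striped mug, 95 mm high, behind the board. Leave it.
- pepper_jar: Glass spice jar with a dark cap, 41 mm across, 105 mm high, beyond the stand. Leave it.

How it is judged (in metres and radians):
On the way, in this order (a step that is already met when the one before it is completed fails the run):
1. the arm is cocked: it stands up on its sear with the fingers off the stand (value of joint sprung_arm above 1.42 rad and contact force between the fingers and fruit_stand below 0.1 N and contact force between the fingers and trigger below 0.1 N), for 0.4 s.
2. the lime sits in the cup, let go, with the arm still cocked (value of joint sprung_arm above 1.42 rad and contact force between the fingers and lime below 0.1 N and linear speed of lime below 0.05 m/s and horizontal distance between lime_center and cup below 0.008 m and z of lime_center in the frame of fruit_stand between 0.074 and 0.092 m), for 0.3 s.
3. the fingers press the red trigger (contact force between the fingers and trigger above 1 N), for 0.02 s.
At the end, for the whole second after the job is handed in: The arm is down (0.15 to 0.42 rad) with its holder pressing on the lime with over 1 N; the lime's centre is within 8 mm of the cup's axis and 74 to 92 mm above the worktop, at rest (value of joint sprung_arm between 0.15 and 0.42 rad and contact force between top_holder and lime above 1 N and linear speed of lime below 0.02 m/s and horizontal distance between lime_center and cup below 0.008 m and z of lime_center in the frame of fruit_stand between 0.074 and 0.092 m); the robot touches nothing.
It fails at once if the fingers press the stand, its arm or lever, or the trigger with over 25 N (contact force between the fingers and fruit_stand above 25 N or contact force between the fingers and trigger above 25 N).
It fails at once if a bystander (lemon, peeler, bowl, mug or jar) is moved by more than 30 mm (distance of any of lemon_a, lemon_b, peeler, zest_bowl, mug, pepper_jar from where it was at the start of the episode above 0.03 m).
It also fails if it takes over 72 s, if anything falls off the work surface, if the arm or the gripper's body presses on something with over 40 N, if the wrist force passes 120 N, or if a joint passes its speed limit or range.

## Working session

There is one attempt and no reset: what is moved stays moved. The work goes in short steps, Python scripts to look and compute and a tool call to move; the robot and the scene stay as the last step left them, time stands still between calls to the robot, and variables do not carry over. Pictures are saved under pics/ and viewed, at most 12 in all, crops included, and the job is handed in when it is done.

Besides the shell and the picture viewer there is one more tool, called after "Emit:" as a command line: name --pt "numbers of a row" for each row, then --argument value for the rest. send_rows: Moves the arm, as the interface text tells. Its arguments: {"type":"object","properties":{"series":{"type":"array"},"squeeze":{"type":"number"}},"required":["series"]}

```bash
mkdir -p pics; ls; cat > h.py <<'E'
import numpy as np, cv2
from bench import r
def look(cam,fn=None):
    c=r.read_camera(cam)
    if fn: cv2.imwrite('pics/'+fn,c['color'])
    return c
def W(c,p): return np.array(c['rotation'])@np.array(p)+np.array(c['position'])
def lm(c,cam,names,f='landmark_of'):
    for n in names:
        try:
            o=getattr(r,f)(n,cam)
        except Exception as e: print(n,e); continue
        for d in o[:2]: print(cam,n,round(d['score'],2),W(c,d['point']).round(4))
E
python3 - <<'E'
from h import *
for cam in ['side','top']:
    c=look(cam,cam+'0.png'); print(np.array(c['position']).round(3), np.array(c['rotation']).round(2).tolist())
    lm(c,cam,['fruit_stand','cup','hinge','lever_pad','trigger_pad','cocking_lever','lime_center','board','lemon_a','mug','pepper_jar','zest_bowl'])
print(r.sense())
E
```

```text
pics
[0.201 1.159 0.798] [63.3, -0.02, -162.07]
side fruit_stand 0.73 [206.0657 207.0241 206.663 ]
side fruit_stand 0.54 [209.9407 210.8991 210.5379]
side cup 0.62 [179.7904 180.7488 180.3877]
side hinge 0.75 [196.4411 197.3995 197.0384]
side lever_pad 0.92 [200.9202 201.8786 201.5175]
side trigger_pad 0.39 [217.9471 218.9055 218.5444]
side lime_center 0.54 [274.5335 275.4919 275.1308]
side board 0.69 [277.4021 278.3605 277.9994]
side lemon_a 0.95 [258.4842 259.4426 259.0815]
side lemon_a 0.73 [292.2841 293.2425 292.8814]
side mug 0.87 [255.2975 256.2559 255.8948]
side pepper_jar 0.98 [210.1008 211.0592 210.698 ]
side zest_bowl 0.69 [226.6337 227.5921 227.231 ]
[ 0.481 -0.028  1.517] [4.06, -0.39, -89.54]
top fruit_stand 0.82 [135.4501 134.9412 136.4862]
top cup 0.89 [129.0423 128.5333 130.0783]
top hinge 0.82 [123.321  122.8121 124.3571]
top lever_pad 0.69 [113.2709 112.762  114.307 ]
top trigger_pad 0.6 [128.2293 127.7203 129.2653]
top trigger_pad 0.28 [133.192  132.6831 134.2281]
top cocking_lever 0.79 [123.2873 122.7784 124.3234]
top cocking_lever 0.26 [134.9375 134.4286 135.9736
[... 368 characters left out ...]
38.0944]
{'t': 1.3, 'joint_pos': array([-7.07594722e+01,  2.42417975e+01,  9.33842974e+01, -3.73681611e-04,
        6.23737513e+01, -1.08808139e+00]), 'joint_vel': array([ 0.01169824,  0.08961476, -0.0348671 ,  0.00824494, -0.04592118,
       -0.17506406]), 'joint_efforts': array([-8.77904290e-05, -5.44593072e+01, -2.74045157e+01,  6.44452893e-02,
        1.70045486e-02, -6.84063843e-05]), 'eef_pos': array([ 0.21715454, -0.58605944,  0.22268996]), 'tcp_rot': array([1.79999853e+02, 3.33940150e-04, 2.03287825e+01]), 'ft_force': array([0.40299538, 0.27088351, 0.63389054]), 'wrist_torque': array([-0.02340468,  0.0332206 ,  0.02045461]), 'gripper_force': 0.0, 'gripper_width': 0.08818090644673614}
```

```bash
sed -i 's/^def W.*/from scipy.spatial.transform import Rotation as Ro\ndef RM(a): return Ro.from_euler("xyz",a,degrees=True).as_matrix()\ndef W(c,p): return RM(c["rotation"])@np.array(p)+np.array(c["position"])/' h.py
python3 - <<'E'
from h import *
for cam in ['side','top']:
    c=look(cam); np.savez(cam+'.npz',**{k:np.array(v) for k,v in c.items()})
    lm(c,cam,['fruit_stand','cup','hinge','lever_pad','trigger_pad','cocking_lever','lime_center','board','lemon_a','mug','pepper_jar','zest_bowl'])
E
```

```text
side fruit_stand 0.19 [0.5455 0.3199 0.0647]
side cup 0.69 [0.5482 0.3222 0.0638]
side hinge 0.83 [0.5406 0.1866 0.1327]
side lever_pad 0.96 [0.4675 0.1123 0.2435]
side trigger_pad 0.58 [ 0.4716 -0.2619  0.0436]
side trigger_pad 0.58 [ 7.309e-01 -1.454e-01 -7.000e-04]
side cocking_lever 0.9 [0.4707 0.182  0.1327]
side cocking_lever 0.59 [0.584  0.0625 0.093 ]
side lime_center 0.64 [ 0.4685 -0.2614  0.0469]
side board 0.56 [ 0.4641 -0.2589 -0.0014]
side lemon_a 0.94 [ 0.4968 -0.1531  0.0204]
side lemon_a 0.63 [ 0.4786 -0.3621  0.0174]
side pepper_jar 0.36 [0.5789 0.0605 0.0924]
side zest_bowl 0.74 [0.7124 0.0394 0.0035]
top fruit_stand 0.71 [0.5423 0.1782 0.0007]
top fruit_stand 0.5 [ 0.4705 -0.2595  0.0414]
top cup 0.95 [0.5429 0.3208 0.0624]
top hinge 0.57 [0.5369 0.1852 0.1356]
top lever_pad 0.66 [0.4656 0.116  0.2453]
top trigger_pad 0.64 [0.5785 0.062  0.0889]
top cocking_lever 0.54 [0.4722 0.1835 0.1291]
top board 0.73 [ 4.620e-01 -2.616e-01 -3.000e-04]
top board 0.48 [0.5793 0.0607 0.0947]
top lemon_a 0.77 [ 0.4758 -0.364   0.0216]
top lemon_a 0.7 [ 0.3801 -0.2616  0.0195]
top mug 0.67 [ 7.299e-01 -1.451e-01  2.000e-04]
top pepper_jar 0.23 [0.5798 0.0656 0.0886]
top zest_bowl 0.53 [ 0.7066  0.0348 -0.0011]
top zest_bowl 0.31 [0.5809 0.0621 0.094 ]
```

View pics/top0.png

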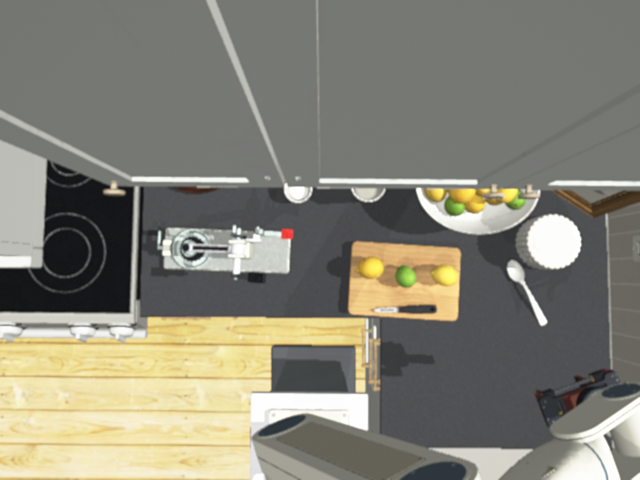

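View pics/side0.png

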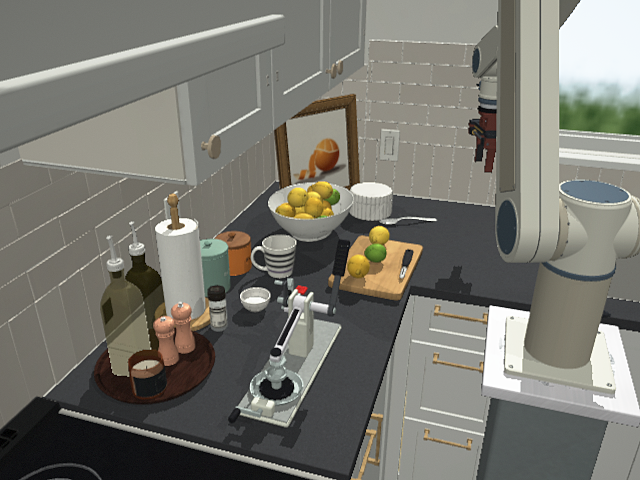

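```bash
python3 - <<'E'
import numpy as np
from scipy.optimize import least_squares
L=[(0,0),(0,.14),(0,.14),(0,0),(0,0),(-.068,-.0694),(-.068,-.0694),(-.068,0),(-.068,0),(.046,-.121)]
P=[(.5423,.1782),(.5482,.3222),(.5429,.3208),(.5406,.1866),(.5369,.1852),(.4675,.1123),(.4656,.116),(.4707,.182),(.4722,.1835),(.5785,.062)]
L=np.array(L);P=np.array(P)
def f(v):
    c,s=np.cos(v[2]),np.sin(v[2]); return (L@np.array([[c,s],[-s,c]])+v[:2]-P).ravel()
o=least_squares(f,[.54,.18,0],loss='soft_l1',f_scale=.003);v=o.x;print(v[:2],np.degrees(v[2]));print((f(v).reshape(-1,2)*1000).round(1))
c,s=np.cos(v[2]),np.sin(v[2]);O=v[:2]
def w(x,y): return np.array([c*x-s*y,s*x+c*y])+O
print('cup',w(0,.14),'trig',w(.046,-.121))
wd=.010
for a in [.97,.8,.6,.4,.2,0,-.2,-.4,-.5,-.55,-.85]:
    t=.128;n=.005+wd*abs(np.sin(a))
    y=-t*np.cos(a)+n*np.sin(a); z=.135+t*np.sin(a)+n*np.cos(a)
    print(a,(w(-.068,y)).round(4),'ly',round(y,4),'z',round(z,4))
E
```

```text
[0.53890334 0.1817496 ] -2.421190774606433
[[-3.4  3.5]
 [-3.4 -0.6]
 [ 1.9  0.8]
 [-1.7 -4.9]
 [ 2.  -3.5]
 [ 0.5  3. ]
 [ 2.4 -0.7]
 [ 0.3  2.6]
 [-1.2  1.1]
 [ 1.3 -3.1]]
cup [0.54481767 0.32162462] trig [0.57975061 0.05891435]
0.97 [0.4684 0.1232] ly -0.0614 z 0.2481
0.8 [0.4676 0.1042] ly -0.0804 z 0.2353
0.6 [0.4668 0.0851] ly -0.0996 z 0.2161
0.4 [0.4661 0.0703] ly -0.1144 z 0.193
0.2 [0.4657 0.0607] ly -0.1241 z 0.1673
0 [0.4656 0.0567] ly -0.128 z 0.14
-0.2 [0.4656 0.0579] ly -0.1268 z 0.1164
-0.4 [0.4658 0.0634] ly -0.1214 z 0.0933
-0.5 [0.466  0.0677] ly -0.117 z 0.0822
-0.55 [0.4661 0.0703] ly -0.1145 z 0.0768
-0.85 [0.467  0.0908] ly -0.0939 z 0.0471
```

Emit:
send_rows --pt "0.0245 -0.0299 -0.004 -6 0" --pt "0.049 -0.0598 -0.008 -12 0" --pt "0.0735 -0.0897 -0.012 -18 0" --pt "0.098 -0.1196 -0.016 -24 0" --pt "0.1226 -0.1495 -0.02 -30 0" --pt "0.1471 -0.1794 -0.024 -36 0" --pt "0.1716 -0.2093 -0.028 -42 0" --pt "0.196 -0.239 -0.032 -48 0"

```text
t: 3.27
eef_pos: [0.3181, -0.2921, 0.255]
tcp_rot: [180.0, 0.0, 68.6]
ft_force: [1.1, 0.8, 0.4]
gripper_width: 0.0379
gripper_force: 0.0
```

Emit:
send_rows --pt "0.039 -0.002 -0.004 -3 0" --pt "0.078 -0.004 -0.008 -6 0" --pt "0.117 -0.006 -0.012 -9 0" --pt "0.156 -0.008 -0.016 -12 0" --pt "0.195 -0.01 -0.02 -15 0" --pt "0.234 -0.012 -0.024 -17 0" --pt "0.273 -0.014 -0.03 -19.3 0" --pt "0.312 -0.015 -0.035 -19.3 0"

```text
t: 3.93
eef_pos: [0.4193, 0.0037, 0.2903]
tcp_rot: [179.9, 0.0, 87.8]
ft_force: [0.5, -0.5, 0.2]
gripper_width: 0.0003
gripper_force: 0.0
```

Emit:
send_rows --pt "0.03 0.009 0 0 0" --pt "0.06 0.018 0 0 0" --pt "0.09 0.027 0 0 0" --pt "0.12 0.036 0 0 0" --pt "0.15 0.0445 0 0 0" --pt "0.15 0.0445 0.02 0 0" --pt "0.15 0.0445 0.038 0 0" --pt "0.15 0.0445 0.038 0 0"

```text
t: 4.6
eef_pos: [0.4679, 0.1498, 0.2488]
tcp_rot: [-179.7, 0.1, 87.7]
ft_force: [-1.1, 0.1, -0.9]
gripper_width: 0.0004
gripper_force: 0.0
```

```bash
python3 - <<'E'
from h import *
c=look('side','side1.png')
p=np.array(r.sense()['eef_pos']);print(p,r.sense()['ft_force'])
cv2.imwrite('pics/side1c.png',cv2.resize(c['color'][200:420,200:420],(660,660))[:600])
E
```

```text
[0.46859239 0.1495749  0.25032457] [ 0.05244061  0.08324759 -0.33979218]
```

View pics/side1c.png

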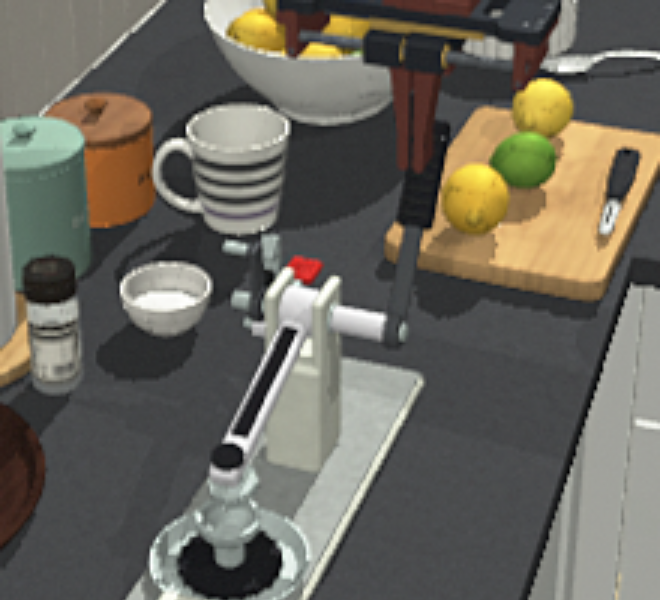

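Emit:
send_rows --pt "-0.018 0.002 0.002 0 0" --pt "-0.0264 0.002 0.004 0 0" --pt "-0.0346 0.002 0.0088 0 0" --pt "-0.0454 0.002 0.0167 0 0" --pt "-0.0555 0.002 0.0259 0 0" --pt "-0.0646 0.002 0.0359 0 0" --pt "-0.0727 0.002 0.0471 0 0" --pt "-0.0794 0.002 0.059 0 0"

```text
t: 5.32
eef_pos: [0.4697, 0.0703, 0.1936]
tcp_rot: [179.8, -0.1, 87.5]
ft_force: [1.0, 7.7, 3.1]
gripper_width: 0.0003
gripper_force: 3.1
```

Emit:
send_rows --pt "-0.004 0 0.0126 0 0" --pt "-0.0075 0 0.0257 0 0" --pt "-0.0094 0 0.0392 0 0" --pt "-0.0106 0 0.053 0 0" --pt "-0.0106 0 0.0648 0 0" --pt "-0.0094 0 0.0766 0 0" --pt "-0.0073 0 0.0882 0 0" --pt "-0.0073 0 0.0882 0 0"

```text
t: 5.98
eef_pos: [0.4691, 0.0622, 0.1042]
tcp_rot: [179.9, 0.0, 87.6]
ft_force: [1.5, -4.8, 5.6]
gripper_width: 0.0003
gripper_force: 3.1
```

Emit:
send_rows --pt "0.001 0 0.0038 0 0" --pt "0.002 0 0.0077 0 0" --pt "0.0033 0 0.0115 0 0" --pt "0.005 0 0.0155 0 0" --pt "0.0063 0 0.0193 0 0" --pt "0.0063 0 0.0193 0 0" --pt "0.0063 0 0.0193 0 0" --pt "0.0063 0 0.0193 0 0"

```text
t: 6.65
eef_pos: [0.4694, 0.0685, 0.0864]
tcp_rot: [179.9, 0.0, 87.6]
ft_force: [-0.3, -4.0, 4.6]
gripper_width: 0.0007
gripper_force: 3.3
```

Emit:
send_rows --pt "0.0008 0 0.0016 0 0" --pt "0.0016 0 0.0031 0 0" --pt "0.0016 0 0.0031 0 0" --pt "0.0016 0 0.0031 0 0" --pt "0 0 0 0 0" --pt "-0.0012 0 -0.0022 0 0" --pt "-0.0012 0 -0.0022 0 0" --pt "-0.0012 0 -0.0022 0 0"

```text
t: 7.32
eef_pos: [0.4693, 0.0675, 0.0887]
tcp_rot: [179.9, 0.0, 87.6]
ft_force: [-0.4, -4.1, 6.1]
gripper_width: -0.0001
gripper_force: 3.5
```

Emit:
send_rows --pt "0.0016 0 0.003 0 0" --pt "0.003 0 0.0056 0 0" --pt "0.0045 0 0.0083 0 0" --pt "0.0045 0 0.0083 0 0" --pt "0.003 0 0.0056 0 0" --pt "0.0017 0 0.003 0 0" --pt "0.0017 0 0.003 0 0" --pt "0.0017 0 0.003 0 0"

```text
t: 7.98
eef_pos: [0.4693, 0.069, 0.0855]
tcp_rot: [179.9, 0.0, 87.6]
ft_force: [0.2, -5.8, 4.7]
gripper_width: 0.0005
gripper_force: 3.6
```

Emit:
send_rows --pt "0.0016 0 0.003 0 0" --pt "0.003 0 0.0056 0 0" --pt "0.0046 0 0.0083 0 0" --pt "0.0046 0 0.0083 0 0" --pt "0.003 0 0.0056 0 0" --pt "0.0018 0 0.003 0 0" --pt "0.0018 0 0.003 0 0" --pt "0.0018 0 0.003 0 0"

```text
t: 8.65
eef_pos: [0.4693, 0.0707, 0.0824]
tcp_rot: [179.9, 0.0, 87.6]
ft_force: [0.9, -7.0, 5.4]
gripper_width: 0.0003
gripper_force: 3.7
```

Emit:
send_rows --pt "0.0016 0 0.0028 0 0" --pt "0.0032 0 0.0055 0 0" --pt "0.0049 0 0.0082 0 0" --pt "0.0049 0 0.0082 0 0" --pt "0.0034 0 0.0056 0 0" --pt "0.0019 0 0.003 0 0" --pt "0.0019 0 0.003 0 0" --pt "0.0019 0 0.003 0 0"

```text
t: 9.32
eef_pos: [0.4692, 0.0725, 0.0793]
tcp_rot: [179.9, 0.0, 87.6]
ft_force: [1.6, -6.9, 3.9]
gripper_width: 0.0004
gripper_force: 3.7
```

Emit:
send_rows --pt "0.0017 0 0.0028 0 0" --pt "0.0034 0 0.0055 0 0" --pt "0.0052 0 0.008 0 0" --pt "0.0052 0 0.008 0 0" --pt "0.0036 0 0.0055 0 0" --pt "0.002 0 0.0029 0 0" --pt "0.002 0 0.0029 0 0" --pt "0.002 0 0.0029 0 0"

```text
t: 9.98
eef_pos: [0.4687, 0.0755, 0.0758]
tcp_rot: [180.0, -0.0, 87.6]
ft_force: [-0.2, -0.4, 0.3]
gripper_width: 0.0003
gripper_force: 0.0
```

Emit:
send_rows --pt "-0.008 0 -0.012 0 0" --pt "-0.02 0 -0.04 0 0" --pt "-0.045 0.002 -0.07 0 30" --pt "-0.08 0.004 -0.095 0 60" --pt "-0.12 0.006 -0.104 0 100" --pt "-0.16 0.007 -0.104 0 100" --pt "-0.2 0.008 -0.104 0 100" --pt "-0.238 0.01 -0.104 0 100"

```text
t: 10.65
eef_pos: [0.4684, -0.1645, 0.18]
tcp_rot: [180.0, -0.0, 87.6]
ft_force: [0.4, 0.7, -0.7]
gripper_width: 0.0369
gripper_force: 0.0
```

Emit:
send_rows --pt "-0.035 0.001 0 0 100" --pt "-0.065 0.002 0 0 100" --pt "-0.085 0.003 0 0 100" --pt "-0.099 0.004 0 0 100" --pt "-0.099 0.004 0 0 100" --pt "-0.099 0.004 0 0 100" --pt "-0.099 0.004 0 0 100" --pt "-0.099 0.004 0 0 100"

```text
t: 11.32
eef_pos: [0.4687, -0.2605, 0.1794]
tcp_rot: [-180.0, -0.0, 87.7]
ft_force: [-0.1, -1.0, 0.0]
gripper_width: 0.0869
gripper_force: 0.0
```

```bash
python3 - <<'E'
from h import *
c=look('wrist','w1.png')
lm(c,'wrist',['lime_center'])
for d in r.regions_of('lime','wrist')[:2]:
    m=d['region']; ys,xs=np.nonzero(m)
    K=np.array(c['mtx']); u,v=(xs.min()+xs.max())/2,(ys.min()+ys.max())/2
    ray=RM(c['rotation'])@np.array([(u-K[0,2])/K[0,0],-(v-K[1,2])/K[1,1],-1]); p=np.array(c['position'])
    print(d['score'],xs.min(),xs.max(),ys.min(),ys.max(),p+ray*(.0495-p[2])/ray[2])
c=look('side')
lm(c,'side',['lime_center','lever_pad','trigger_pad','cocking_lever'])
c=look('top'); lm(c,'top',['lime_center','lever_pad','trigger_pad','cup'])
s=r.sense();print(s['eef_pos'],s['tcp_rot'],s['t'],s['gripper_width'])
E
```

```text
wrist lime_center 0.75 [ 0.471  -0.2613  0.0434]
0.94 288 370 193 268 [ 0.47035577 -0.25847698  0.0495    ]
side lime_center 0.89 [ 0.4677 -0.2636  0.0486]
side lever_pad 0.51 [0.4655 0.0721 0.0633]
side lever_pad 0.47 [0.544  0.1854 0.1358]
side trigger_pad 0.32 [ 0.4618 -0.2579 -0.0049]
side cocking_lever 0.6 [0.4657 0.1822 0.1315]
top lime_center 0.43 [ 0.4713 -0.2581  0.0435]
top lime_center 0.32 [ 0.4931 -0.1595  0.0198]
top lever_pad 0.76 [0.4659 0.0756 0.0621]
top lever_pad 0.58 [ 0.4797 -0.2575  0.0245]
top trigger_pad 0.46 [0.5811 0.0639 0.0845]
top cup 0.93 [0.5406 0.3231 0.0625]
[ 0.46881418 -0.26189177  0.17949007] [1.79998438e+02 1.63903355e-03 8.76242408e+01] 11.9667 0.08787811332877717
```

View pics/w1.png

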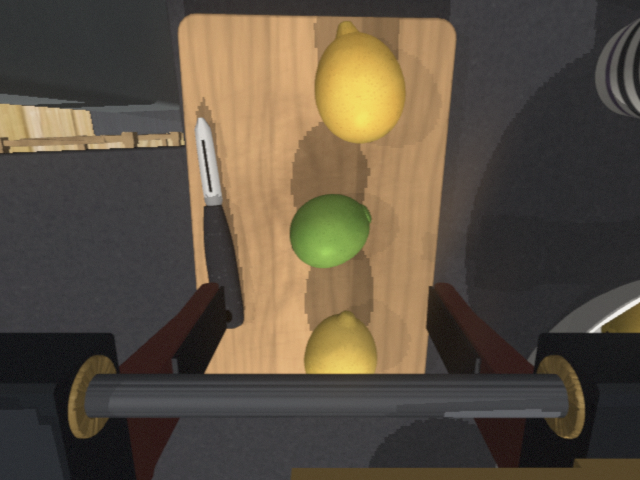

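Emit:
send_rows --pt "0.002 0.001 0.02 -7 100" --pt "0.002 0.001 0.04 -14 100" --pt "0.002 0.001 0.065 -20 100" --pt "0.002 0.001 0.09 -20 100" --pt "0.002 0.001 0.115 -20 100" --pt "0.002 0.001 0.135 -20 100" --pt "0.002 0.001 0.148 -20 100" --pt "0.002 0.001 0.148 -20 100"

```text
t: 12.63
eef_pos: [0.4682, -0.259, 0.0289]
tcp_rot: [-179.8, -0.2, 107.6]
ft_force: [-0.1, -0.2, 0.4]
gripper_width: 0.0876
gripper_force: 0.0
```

Emit:
send_rows --pt "0 0 0 0 60" --pt "0 0 0 0 50" --pt "0 0 0 0 40" --pt "0 0 0 0 40" --pt "0 0 0 0 40" --pt "0 0 0 0 40" --pt "0 0 0 0 40" --pt "0 0 0 0 40" --squeeze 12

```text
t: 13.3
eef_pos: [0.4707, -0.2603, 0.0325]
tcp_rot: [179.9, 0.1, 107.6]
ft_force: [0.3, -0.0, 6.9]
gripper_width: 0.0615
gripper_force: 12.0
```

Emit:
send_rows --pt "0 0 -0.03 0 40" --pt "0 0 -0.065 0 40" --pt "0.015 0 -0.1 3 40" --pt "0.045 0.001 -0.125 6 40" --pt "0.08 0.002 -0.145 9 40" --pt "0.118 0.003 -0.16 12 40" --pt "0.158 0.004 -0.168 16 40" --pt "0.198 0.005 -0.168 20 40"

```text
t: 13.97
eef_pos: [0.4149, -0.0686, 0.2014]
tcp_rot: [179.8, 0.0, 87.4]
ft_force: [0.9, -0.3, 0.1]
gripper_width: 0.0617
gripper_force: 12.0
```

```bash
python3 - <<'E'
from h import *
c=look('wrist','w2.png')
s=r.sense();print(s['eef_pos'],s['tcp_rot'],s['t'],s['gripper_width'],s['ft_force'],s['gripper_force'])
lm(c,'wrist',['lime_center'])
K=np.array(c['mtx'])
T=RM(c['rotation'])
g=np.array(s['eef_pos'])+[0,0,.019]
q=T.T@(g-np.array(c['position'])); print('grasp px',K[0,2]+K[0,0]*q[0]/-q[2],K[1,2]-K[1,1]*q[1]/-q[2])
for d in r.regions_of('lime','wrist')[:2]:
    ys,xs=np.nonzero(d['region']); print(d['score'],xs.min(),xs.max(),ys.min(),ys.max())
    u,v=(xs.min()+xs.max())/2,(ys.min()+ys.max())/2; p=np.array(c['position'])
    ray=T@np.array([(u-K[0,2])/K[0,0],-(v-K[1,2])/K[1,1],-1]); print(p+ray*(g[2]-p[2])/ray[2])
c=look('side'); lm(c,'side',['lime_center'])
E
```

```text
[ 0.41107406 -0.06338337  0.19996494] [-1.79917741e+02 -1.37256763e-01  8.71256465e+01] 14.0167 0.0614510285561707 [-3.78960348  1.45918513 -1.02048934] 11.999362639035098
wrist lime_center 0.83 [ 0.4128 -0.0706  0.217 ]
grasp px 317.2892208261807 314.73013328745486
0.85 246 403 253 374
[ 0.41387683 -0.06299828  0.21896494]
0.53 394 461 291 363
[ 0.45370032 -0.07064801  0.21896494]
side lime_center 0.55 [ 0.4102 -0.0684  0.2145]
```

View pics/w2.png

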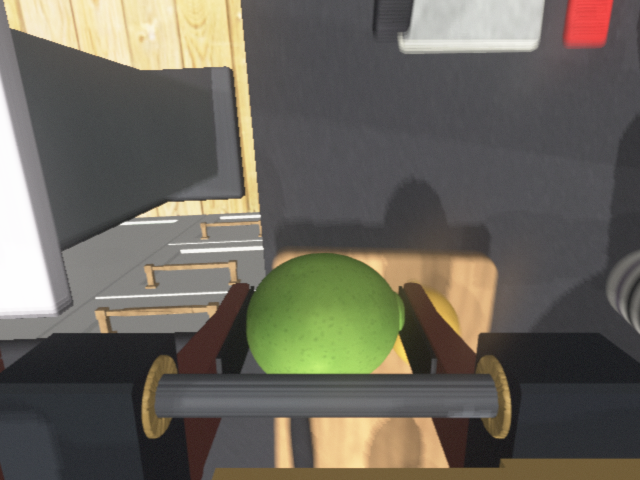

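Emit:
send_rows --pt "0.035 -0.012 0 0 40" --pt "0.072 -0.024 0 0 40" --pt "0.11 -0.034 0 0 40" --pt "0.148 -0.038 0 0 40" --pt "0.186 -0.039 0 0 40" --pt "0.224 -0.04 0 0 40" --pt "0.262 -0.041 0 0 40" --pt "0.3 -0.0425 0 0 40"

```text
t: 14.88
eef_pos: [0.3856, 0.2329, 0.1993]
tcp_rot: [180.0, 0.0, 87.6]
ft_force: [0.6, -0.4, -0.5]
gripper_width: 0.0612
gripper_force: 12.0
```

Emit:
send_rows --pt "0.038 0.002 0 0 40" --pt "0.072 0.01 0 0 40" --pt "0.098 0.035 0 0 40" --pt "0.1046 0.07 0 0 40" --pt "0.1046 0.105 0 0 40" --pt "0.1046 0.135 0 0 40" --pt "0.1046 0.1547 0 0 40" --pt "0.1046 0.1547 0 0 40"

```text
t: 15.55
eef_pos: [0.5488, 0.3284, 0.1986]
tcp_rot: [179.9, -0.0, 87.4]
ft_force: [-0.2, -0.2, -0.3]
gripper_width: 0.0612
gripper_force: 12.0
```

```bash
python3 - <<'E'
from h import *
for i in range(2):
  for cam in ['wrist','top','side']:
    c=look(cam,'p_%s.png'%cam if i==0 else None); lm(c,cam,['cup','lime_center','top_holder'] if cam!='top' else ['lime_center','cup'])
s=r.sense();print(s['eef_pos'],s['tcp_rot'],s['t'],s['gripper_width'],s['ft_force'],s['gripper_force'])
E
```

```text
wrist cup 0.82 [0.5429 0.3256 0.0624]
wrist lime_center 0.72 [0.5457 0.3275 0.2147]
wrist top_holder 0.19 [0.5373 0.1838 0.1323]
top lime_center 0.51 [0.5412 0.3319 0.2089]
top cup 0.65 [ 0.3805 -0.2635  0.0206]
top cup 0.58 [0.5402 0.3197 0.0623]
side cup 0.57 [0.55   0.3234 0.0648]
side cup 0.18 [0.4677 0.1846 0.1321]
side lime_center 0.67 [0.5381 0.3289 0.2144]
wrist cup 0.69 [0.5412 0.3256 0.0627]
wrist lime_center 0.64 [0.5425 0.3284 0.2151]
top lime_center 0.68 [0.5427 0.3309 0.2095]
top lime_center 0.55 [0.4764 0.1845 0.1281]
top cup 0.68 [0.5408 0.3203 0.0631]
top cup 0.19 [ 0.4787 -0.3642  0.0205]
side cup 0.64 [0.5494 0.3252 0.0623]
side cup 0.57 [5.400e-01 1.808e-01 1.000e-04]
side lime_center 0.66 [0.5487 0.3261 0.0631]
side lime_center 0.6 [0.5403 0.3285 0.2126]
[0.54358663 0.32990934 0.1994569 ] [-1.79998761e+02  1.52260815e-03  8.76240839e+01] 16.65 0.06166078472886226 [ 0.40694542 -0.04490154  0.14731824] 11.99996724841185
```

View pics/p_wrist.png

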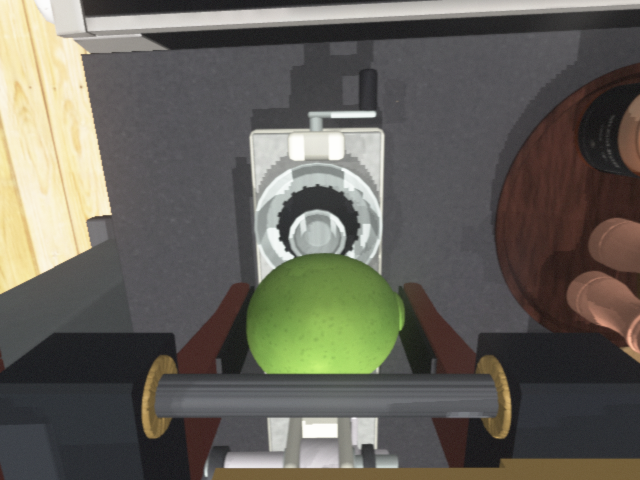

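```bash
python3 - <<'E'
from h import *
c=look('wrist'); K=np.array(c['mtx']); T=RM(c['rotation']); p=np.array(c['position'])
def px(u,v,z):
    ray=T@np.array([(u-K[0,2])/K[0,0],-(v-K[1,2])/K[1,1],-1]); return p+ray*(z-p[2])/ray[2]
print(px(317,235,.062),px(319,232,.028),px(323.5,315,.217), p)
g=cv2.GaussianBlur(c['color'],(3,3),0)
cv2.imwrite('pics/cupc.png',cv2.resize(c['color'][150:270,240:400],None,fx=4,fy=4,interpolation=cv2.INTER_CUBIC))
E
```

```text
[0.53601604 0.32683946 0.062     ] [0.53668317 0.32059916 0.028     ] [0.54220042 0.33489067 0.217     ] [0.546026   0.40401897 0.36102803]
```

View pics/cupc.png

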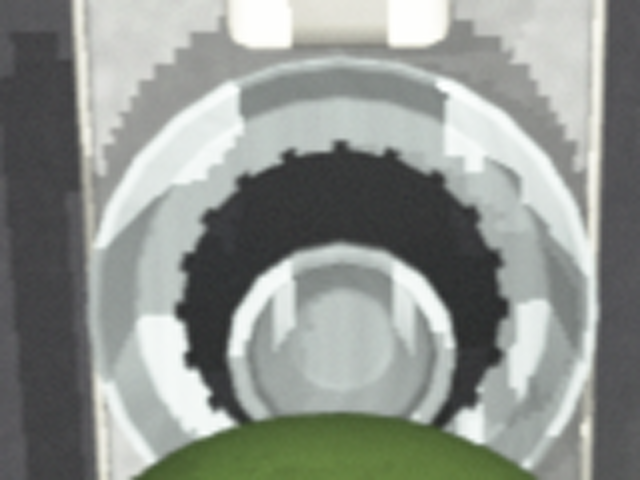

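Emit:
send_rows --pt "-0.007 -0.0005 0.015 0 40" --pt "-0.007 -0.0005 0.035 0 40" --pt "-0.007 -0.0005 0.06 0 40" --pt "-0.007 -0.0005 0.085 0 40" --pt "-0.007 -0.0005 0.105 0 40" --pt "-0.007 -0.0005 0.117 0 40" --pt "-0.007 -0.0005 0.1235 0 40" --pt "-0.007 -0.0005 0.1235 0 40"

```text
t: 17.37
eef_pos: [0.5422, 0.3227, 0.0748]
tcp_rot: [-179.9, 0.1, 87.6]
ft_force: [-1.0, -0.6, -1.2]
gripper_width: 0.0612
gripper_force: 12.0
```

```bash
python3 - <<'E'
from h import *
for i in range(2):
  for cam in ['top','side']:
    c=look(cam,'q_%s.png'%cam if i==0 else None); lm(c,cam,['lime_center','cup'])
s=r.sense();print(s['eef_pos'],s['t'],s['gripper_width'],s['ft_force'])
c=cv2.imread('pics/q_side.png'); cv2.imwrite('pics/q_sidec.png',cv2.resize(c[300:440,210:370],None,fx=4,fy=4,interpolation=cv2.INTER_CUBIC))
E
```

```text
top lime_center 0.63 [0.5419 0.3226 0.0869]
top lime_center 0.37 [0.5491 0.322  0.065 ]
top cup 0.55 [0.5446 0.3202 0.0608]
top cup 0.44 [ 0.3788 -0.2648  0.0193]
side lime_center 0.9 [0.5419 0.3215 0.0898]
side cup 0.67 [0.5446 0.3213 0.0642]
top lime_center 0.6 [0.5405 0.3265 0.0894]
top cup 0.87 [0.5417 0.3212 0.0602]
side lime_center 0.93 [0.539  0.3242 0.0899]
side cup 0.93 [0.5443 0.322  0.0638]
[0.54283469 0.32301842 0.07622747] 17.9667 0.06121696018403718 [ 1.05094459 -0.20872878 -0.10455469]
```

View pics/q_sidec.png

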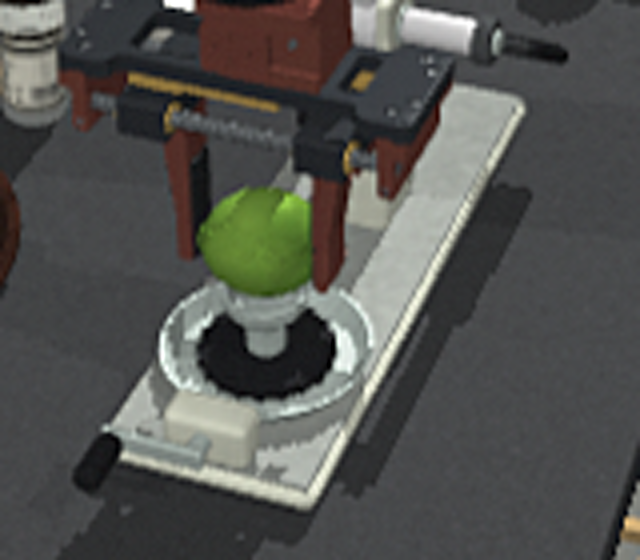

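Emit:
send_rows --pt "-0.001 0.0015 0.002 0 40" --pt "-0.001 0.0015 0.004 0 40" --pt "-0.001 0.0015 0.006 0 40" --pt "-0.001 0.0015 0.008 0 40" --pt "-0.001 0.0015 0.008 0 40" --pt "-0.001 0.0015 0.008 0 40" --pt "-0.001 0.0015 0.008 0 40" --pt "-0.001 0.0015 0.008 0 40"

```text
t: 18.63
eef_pos: [0.5445, 0.322, 0.0684]
tcp_rot: [180.0, -0.0, 87.6]
ft_force: [0.5, -1.0, 4.6]
gripper_width: 0.0613
gripper_force: 12.0
```

Emit:
send_rows --pt "0 0 0 0 72" --pt "0 0 0 0 76" --pt "0 0 0 0 82" --pt "0 0 0 0 90" --pt "0 0 0 0 100" --pt "0 0 0 0 100" --pt "0 0 0 0 100" --pt "0 0 0 0 100"

```text
t: 19.3
eef_pos: [0.5442, 0.3219, 0.0679]
tcp_rot: [-180.0, 0.0, 87.6]
ft_force: [0.0, -0.3, -0.1]
gripper_width: 0.0874
gripper_force: 0.0
```

```bash
python3 - <<'E'
from h import *
for i in range(3):
  for cam in ['top','side']:
    c=look(cam,'s_%s.png'%cam if i==0 else None); lm(c,cam,['lime_center','cup'])
s=r.sense();print(s['eef_pos'],s['t'],s['gripper_width'],s['ft_force'])
E
```

```text
top cup 0.82 [0.5436 0.3176 0.062 ]
side lime_center 0.75 [0.5426 0.3201 0.0844]
side lime_center 0.46 [ 5.406e-01  1.817e-01 -1.000e-04]
side cup 0.57 [0.5468 0.3208 0.0626]
top lime_center 0.5 [0.5455 0.3238 0.0822]
top cup 0.64 [0.5416 0.3229 0.0628]
top cup 0.24 [ 0.7083  0.0355 -0.0012]
side lime_center 0.61 [0.5407 0.3199 0.0849]
side cup 0.74 [0.5459 0.3215 0.0624]
top lime_center 0.57 [0.5451 0.3219 0.0772]
top lime_center 0.33 [0.5402 0.2146 0.2709]
top cup 0.58 [0.5417 0.3208 0.0629]
side lime_center 0.87 [0.5432 0.3207 0.0819]
side cup 0.88 [0.5488 0.3248 0.0647]
[0.54424062 0.32190912 0.06797593] 20.2 0.08808354139947293 [-0.41077493 -0.10977227 -0.07827009]
```

Emit:
send_rows --pt "0 0 -0.02 0 100" --pt "0 0 -0.055 0 100" --pt "0 0 -0.095 0 100" --pt "0.005 -0.005 -0.125 0 100" --pt "0.008 -0.04 -0.13 0 80" --pt "0.008 -0.08 -0.13 0 40" --pt "0.005 -0.12 -0.13 0 0" --pt "-0.005 -0.158 -0.13 0 0"

```text
t: 20.87
eef_pos: [0.3846, 0.3239, 0.1983]
tcp_rot: [180.0, -0.1, 87.6]
ft_force: [-0.0, 0.5, -0.3]
gripper_width: 0.0646
gripper_force: 0.0
```

```bash
python3 - <<'E'
from h import *
for i in range(3):
  for cam in ['top','side']:
    c=look(cam,'u_%s.png'%cam if i==2 else None); lm(c,cam,['lime_center','trigger_pad','cup'] if i<2 else ['lime_center','trigger_pad'])
s=r.sense();print(s['eef_pos'],s['t'],s['gripper_width'],s['ft_force'])
c=cv2.imread('pics/u_side.png'); cv2.imwrite('pics/u_sidec.png',cv2.resize(c[220:440,200:400],None,fx=2.7,fy=2.7,interpolation=cv2.INTER_CUBIC))
E
```

```text
top lime_center 0.9 [0.5436 0.3199 0.0811]
top lime_center 0.23 [ 0.4958 -0.1635  0.0162]
top trigger_pad 0.54 [0.4643 0.0752 0.0617]
top trigger_pad 0.41 [0.5774 0.0656 0.0871]
top cup 0.61 [0.5397 0.3205 0.0622]
side lime_center 0.87 [0.5447 0.3212 0.0831]
side cup 0.62 [0.5452 0.3235 0.0613]
side cup 0.16 [0.4705 0.1821 0.1307]
top lime_center 0.59 [0.5426 0.3231 0.0806]
top trigger_pad 0.68 [0.579  0.0641 0.0863]
top cup 0.92 [0.5398 0.3184 0.0627]
side lime_center 0.65 [0.7607 0.1391 0.0023]
side trigger_pad 0.66 [0.5429 0.1824 0.0033]
side cup 0.9 [0.5477 0.3218 0.0629]
top lime_center 0.73 [0.5442 0.3232 0.0778]
top lime_center 0.59 [ 0.4736 -0.3644  0.0187]
top trigger_pad 0.62 [0.5749 0.0659 0.0842]
side lime_center 0.88 [0.5446 0.3208 0.0852]
side trigger_pad 0.52 [0.467  0.1818 0.1316]
[0.38614274 0.32344455 0.19799043] 21.9667 0.0006637232318739932 [0.12808801 0.09585086 0.42086416]
```

View pics/u_sidec.png

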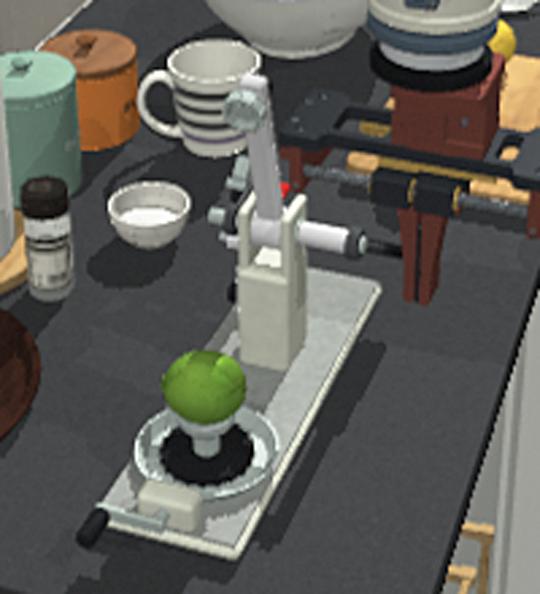

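Emit:
send_rows --pt "-0.037 0.001 0 0 0" --pt "-0.074 0.002 0 0 0" --pt "-0.112 0.003 0 0 0" --pt "-0.15 0.005 0.002 0 0" --pt "-0.188 0.006 0.008 0 0" --pt "-0.226 0.008 0.016 0 0" --pt "-0.256 0.01 0.026 0 0" --pt "-0.272 0.015 0.038 0 0"

```text
t: 22.63
eef_pos: [0.3893, 0.0486, 0.1601]
tcp_rot: [180.0, 0.0, 87.5]
ft_force: [0.6, 0.7, 0.3]
gripper_width: 0.0008
gripper_force: 0.0
```

Emit:
send_rows --pt "0.004 0.038 0 0 0" --pt "0.008 0.076 0 0 0" --pt "0.012 0.114 0 0 0" --pt "0.016 0.15 0 0 0" --pt "0.019 0.178 0.008 0 0" --pt "0.019 0.194 0.02 0 0" --pt "0.019 0.194 0.035 0 0" --pt "0.019 0.194 0.05 0 0"

```text
t: 23.3
eef_pos: [0.5859, 0.062, 0.1093]
tcp_rot: [179.9, -0.0, 87.6]
ft_force: [-0.5, 0.1, 0.3]
gripper_width: 0.0003
gripper_force: 0.0
```

```bash
python3 - <<'E'
from h import *
c=look('wrist','t_w.png'); lm(c,'wrist',['trigger_pad','lime_center','cocking_lever'])
c=look('wrist'); lm(c,'wrist',['trigger_pad'])
s=r.sense();print(s['eef_pos'],s['t'],s['joint_pos'],s['ft_force'])
E
```

```text
wrist trigger_pad 0.73 [0.5807 0.061  0.0921]
wrist trigger_pad 0.42 [7.593e-01 1.399e-01 1.000e-04]
wrist lime_center 0.59 [ 0.7605  0.1379 -0.0031]
wrist trigger_pad 0.88 [0.584  0.0597 0.0925]
[0.58501317 0.06210246 0.1109993 ] 23.6 [ 4.90124727e+00  2.96181735e+01  1.02238333e+02 -1.82401818e-03
  4.80626587e+01  7.26751389e+00] [-0.3779202  -0.49061009  0.53901599]
```

View pics/t_w.png

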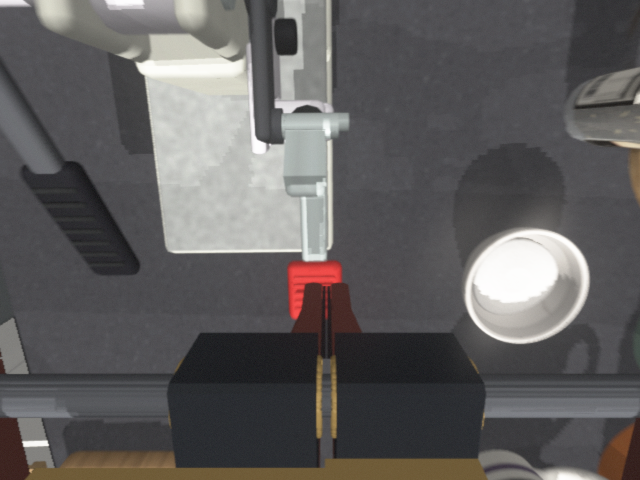

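Emit:
send_rows --pt "0 0 0.006 0 0" --pt "0 0 0.012 0 0" --pt "0 0 0.018 0 0" --pt "0 0 0.022 0 0" --pt "0 0 0.026 0 0" --pt "0 0 0.029 0 0" --pt "0 0 0.031 0 0" --pt "0 0 0.031 0 0"

```text
t: 24.27
eef_pos: [0.5844, 0.062, 0.0785]
tcp_rot: [-180.0, 0.0, 87.6]
ft_force: [0.1, 0.6, 1.1]
gripper_width: 0.0008
gripper_force: 0.5
```

```bash
python3 - <<'E'
from h import *
for cam in ['side','top']:
  c=look(cam,'v_%s.png'%cam); lm(c,cam,['lever_pad','lime_center'])
s=r.sense();print(s['eef_pos'],s['t'],s['ft_force'])
E
```

```text
side lever_pad 0.66 [0.4653 0.0625 0.1811]
side lever_pad 0.61 [0.4673 0.1852 0.133 ]
side lime_center 0.83 [0.5418 0.3231 0.0854]
top lime_center 0.56 [0.5423 0.3203 0.0807]
[0.58449851 0.06198581 0.07915635] 24.5667 [-0.80889807 -0.12694255  1.1982311 ]
```

Emit:
send_rows --pt "0 0 -0.01 0 0" --pt "0 0 -0.03 0 0" --pt "0 0 -0.05 0 0" --pt "-0.01 0 -0.06 0 0" --pt "-0.045 0 -0.06 0 0" --pt "-0.08 0 -0.06 0 0" --pt "-0.11 0 -0.06 0 0" --pt "-0.12 0 -0.06 0 0"

```text
t: 25.23
eef_pos: [0.5792, -0.0617, 0.1395]
tcp_rot: [180.0, 0.1, 87.5]
ft_force: [0.2, -0.6, 0.0]
gripper_width: 0.0006
gripper_force: 0.0
```

Emit:
send_rows --pt "0 0 0 0 0" --pt "0 0 0 0 0" --pt "0 0 0 0 0" --pt "0 0 0 0 0" --pt "0 0 0 0 0" --pt "0 0 0 0 0" --pt "0 0 0 0 0" --pt "0 0 0 0 0"

```text
t: 25.9
eef_pos: [0.5796, -0.0574, 0.1389]
tcp_rot: [-180.0, -0.0, 87.7]
ft_force: [1.1, -0.1, 0.2]
gripper_width: 0.0001
gripper_force: 0.0
```

```bash
python3 - <<'E'
from h import *
for cam in ['side','top']:
  c=look(cam,'x_%s.png'%cam); lm(c,cam,['lever_pad','lime_center','cup'])
c=cv2.imread('pics/x_side.png'); cv2.imwrite('pics/x_sidec.png',cv2.resize(c[220:440,200:400],None,fx=2.7,fy=2.7,interpolation=cv2.INTER_CUBIC))
s=r.sense();print(s['eef_pos'],s['t'],s['ft_force'])
E
```

```text
side lever_pad 0.77 [0.466  0.0886 0.2254]
side lime_center 0.87 [0.5407 0.3179 0.0815]
side cup 0.91 [0.5481 0.3232 0.0633]
side cup 0.57 [0.5465 0.3244 0.1332]
top lever_pad 0.74 [0.4676 0.0924 0.2247]
top lime_center 0.55 [0.5445 0.3222 0.0791]
top cup 0.67 [0.54   0.321  0.0624]
[ 0.57952785 -0.05791956  0.13897211] 26.3 [ 0.2400014  -0.32310087  0.56176731]
```

View pics/x_sidec.png

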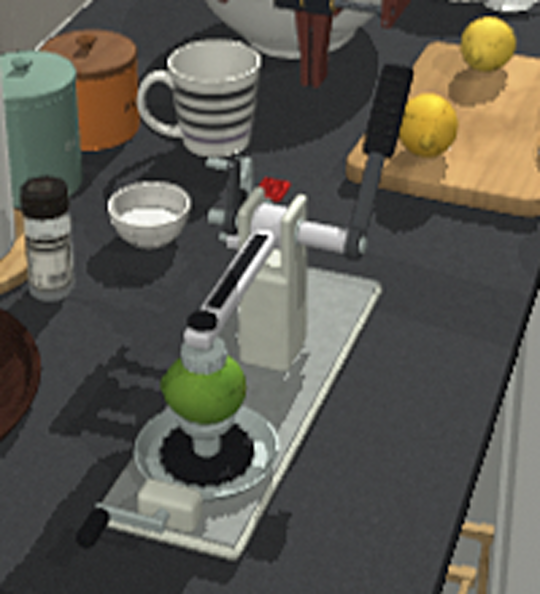

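The arm is down with its holder at (205,350), clamping the lime at (205,385) in the cup. The gripper is clear of everything.

```bash
python3 -c "
from bench import r
print(r.finish_job())"
```

```text
the job is handed in; nothing more can be done
None
```

The lime is clamped in the cup by the sprung arm, the gripper is clear of everything, and the job was handed in at about 26 s of the 72 s; no verdict came back.

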